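Spread the heaped padlocks in the oiling tray

TASK

The three brass padlocks lie heaped in the low grey tray and have to be spread out for oiling. Spread them over the tray into one even layer: each lying flat on the tray floor inside the rim, with the middles of any two padlock bodies at least 80 mm apart.

Things in the scene. Friction and masses are not known exactly. Their poses are not given: they have to be found in the camera images.
- tray: low grey sheet-metal tray with a black rubber liner, fixed to the bench; outside 190 mm (its x) by 320 mm (its y), rim 17 mm high, wall 6 mm thick; inside 178 x 308 mm. Origin at the centre of its underside; the inner floor lies 4 mm above the origin. z is up.
- padlock_a (a point): middle of the first brass padlock's body (yellow block, 34 x 42 mm, 15 mm thick, silver shackle, 170 g), half-way up. x: towards the shackle; body reaches 17 mm either way along x, shackle end 48 mm along +x; y: across the 42 mm width; z: normal of its large face. Start: flat on the tray floor, end to end with the second, shackles outward, bodies about 3 mm apart.
- padlock_b (a point): middle of the second brass padlock's body (yellow block, 34 x 42 mm, 15 mm thick, silver shackle, 170 g), half-way up. x: towards the shackle; body reaches 17 mm either way along x, shackle end 48 mm along +x; y: across the 42 mm width; z: normal of its large face. Start: flat on the tray floor, end to end with the first.
- padlock_c (a point): middle of the third brass padlock's body (yellow block, 34 x 42 mm, 15 mm thick, silver shackle, 170 g), half-way up. x: towards the shackle; body reaches 17 mm either way along x, shackle end 48 mm along +x; y: across the 42 mm width; z: normal of its large face. Start: flat on top, across the bodies of the other two, roughly square to them.
Things that resemble listed ones, but are neither listed nor needed, are in the scene too. Leave any red look-alike of the part that bears padlock_c alone. What is shaped like the part that bears padlock_a but orange is not meant.

How it is judged:
At the end, for the whole second after the job is handed in: All three brass padlocks lie flat (within 10 degrees, either face up) on the tray floor, inside the rim, with the middles of any two bodies more than 80 mm apart (x of padlock_a in the frame of tray between -0.09 and 0.09 m and y of padlock_a in the frame of tray between -0.155 and 0.155 m and z of padlock_a in the frame of tray between 0.005 and 0.016 m and angle between the z axis of each of padlock_a, padlock_b, padlock_c and the z axis of tray, either way round below 0.175 rad and x of padlock_b in the frame of tray between -0.09 and 0.09 m and y of padlock_b in the frame of tray between -0.155 and 0.155 m and z of padlock_b in the frame of tray between 0.005 and 0.016 m and x of padlock_c in the frame of tray between -0.09 and 0.09 m and y of padlock_c in the frame of tray between -0.155 and 0.155 m and z of padlock_c in the frame of tray between 0.005 and 0.016 m and horizontal distance between padlock_a and padlock_b above 0.08 m and horizontal distance between each of padlock_a, padlock_b and padlock_c above 0.08 m); the robot touches nothing.
It also fails if it takes over 51 s, if anything falls off the work surface, if the arm or the gripper's body presses on something with over 40 N, if the wrist force passes 120 N, or if a joint passes its speed limit or range.

ROBOT

A 7-joint arm with a two-finger parallel gripper is mounted at the origin on a cart in front of the work surface, level with it; the furniture and walls round the work are solid. World frame = base frame: x ahead of the robot, y to its left, z up, the work surface at z = 0. Lengths are in m, angles in rad, forces in N, time in s.
With the tool pointing down it reaches from about 0.4 to 0.875 m from the base axis. Payload 19.3 kg.
Tool frame: the origin (TCP) lies at the very end of the fingers, on their centre line; the grasp point (between the pads) lies 19 mm behind it (arm.pinch_z is the distance from the TCP to the grasp point, in m); z points along the fingers, y is the line along which they close (so a half turn about z gives the same grasp; the last joint's range is limited). The gripper opens to 85 mm and grips with 20 to 120 N. Pads are 22 mm wide; open, the fingers measure 114 mm over their backs; the gripper's body (76 mm by 85 mm) begins 54 mm behind the grasp point. The pads swing forward as they close: fully open they stand 13 mm farther back than shut.
Start: joints at [1.042, 0.521, -0.036, 1.599, 0.021, 1.021, -0.113], TCP at [0.277, -0.56, 0.231] pointing down, gripper open.
Joint ranges: [-2.91, 2.91], [-0.3, 2.13], [-1.5, 1.42], [0.17, 2.43], [-1.26, 4.41], [0.16, 1.93], [-2.52, 2.52]. Speed limits (rad/s): [1.89, 1.89, 2.39, 2.39, 3.01, 3.01, 3.01].

INTERFACE

Orientations are given as a unit quaternion [x, y, z, w].
In Python, from cell import telemetry, eyes, arm gives the robot as it stands.
- The arm moves only by the tool play_rows, never from a script. Its argument "targets" is a list of rows, each a list of 3 entries, a list of its own where there are three numbers: the turn, a rotation vector about the tool's x, y, z normalised to -1 to 1, where 1 is 0.1 rad, then the shift along the tool's x, y, z normalised to -1 to 1, where 1 is 0.025 m, then the opening, from -1 (shut) to 1 (fully open). A call has exactly 5 rows; each row shifts and turns the commanded pose from where the row before left it, along the tool's axes as they then stand; what a row does not reach is not made up. A row lasts 1/12 s, in which the tool goes at most 41.7 mm and 7.16 degrees, less where a joint would pass 70% of its speed; a pose out of reach is approached as far as the arm can. A call with a number of a shift or a turn outside -1 to 1 is refused whole. A call with a gripper value outside its range is refused whole. The fingers move at their own pace and stop on an object; "force" is the grip in N (left out, the last holds). Time passes only in rows, so rows that do not move let the fingers close, or fill a call up. It gives the time, the measured TCP pose, the force, the opening and the grip force at its end, in the units of the state.
- telemetry.observe(): the state, without advancing time (a new reading comes with each control period).
- eyes.read_camera(name): name is "side" or "top" or "wrist"; returns the picture (384x512x3 uint8, blue, green, red); there is no depth.
- eyes.get_calibration(name): a dict with "fx", "fy", "cx", "cy" (pixels), "D" ([k1, k2, p1, p2, k3] as OpenCV has them; the pictures are not rectified), "rvec" (rotation vector, rad) and "tvec" (3), from world to camera coordinates, as OpenCV has them. Camera axes: x right, y down, z forward; pixel columns grow to the right and rows downward; lengths in m; the calibration is good to about 2 mm. A picture is of the moment at which its call begins: read the wrist's pose just before it. get_calibration takes no time and is no camera call; for the wrist camera it gives the pose at the moment of the call.
- arm.finish_job(): hands the job in; it is judged then, once.
The state is a dict: "time_s": time; "joint_pos": joint angles; "joint_vel": joint speeds; "joint_torque": joint torques, N m; "ee_pos": TCP position; "eef_rot": TCP orientation; "contact_force": force on the tool from outside, world axes, zero at the start; "ft_torque": the same for the moment, N m; "opening": finger opening in m; "grip_force": force on a finger pad.
Only numpy, scipy, OpenCV 4.12 (cv2) and the standard library are available. Lean on these libraries where they do the work, as an engineer would, in place of code of your own. Each camera call takes 0.05 s, during which the arm holds its last target. There are 200 camera calls.

## Working session

There is one attempt and no reset: what is moved stays moved. The work goes in short steps, Python scripts to look and compute and a tool call to move; the robot and the scene stay as the last step left them, time stands still between calls to the robot, and variables do not carry over. Pictures are saved under pics/ and viewed, at most 10 in all, crops included, and the job is handed in when it is done.

Besides the shell and the picture viewer there is one more tool, called after ">>>" by a JSON object that holds its "method" and its "body". play_rows: Moves the arm, as the interface text tells. Its arguments: {"type":"object","properties":{"targets":{"type":"array"},"force":{"type":"number"}},"required":["targets"]}

```bash
mkdir -p pics; python3 - <<'E'
from cell import telemetry, eyes, arm
import cv2,numpy as np
a=eyes.read_camera("top");b=eyes.read_camera("side")
cv2.imwrite("pics/top.png",cv2.resize(a,(800,600)));cv2.imwrite("pics/side.png",b);np.save("top.npy",a);np.save("side.npy",b)
s=telemetry.observe();print(s)
for n in("top","side"):print(eyes.get_calibration(n))
print(arm.pinch_z)
E
```

```text
{'time_s': 0.1, 'joint_pos': array([ 1.04180007,  0.52193865, -0.03630326,  1.59992589,  0.02117841,
        1.02111162, -0.11278428]), 'joint_vel': array([ 0.00035642, -0.00438171,  0.00132604, -0.00163425, -0.00047057,
        0.00021381, -0.00086273]), 'joint_torque': array([ 2.53111801e-03, -9.28485560e+01,  1.98315158e+00, -3.70537305e+01,
        1.80357619e-02,  5.29500103e-03,  5.66880090e-05]), 'ee_pos': array([ 0.27662627, -0.56012188,  0.23080237]), 'eef_rot': array([ 9.73806489e-01,  2.27377820e-01, -1.44258175e-04, -4.78404083e-04]), 'contact_force': array([ 0.31257517,  0.65117044, -0.80422554]), 'ft_torque': array([-0.01161396,  0.06332296, -0.01118723]), 'grip_force': 0.0, 'opening': 0.08554089191795}
{'fx': 396.6902076710068, 'fy': 396.6902076710068, 'cx': 248.96096066990745, 'cy': 196.79258156762103, 'D': array([0.04093981, 0.        , 0.        , 0.        , 0.        ]), 'rvec': array([ 2.16873833, -2.22136898,  0.1014446 ]), 'tvec': array([-0.07930544,  0.52057599,  0.86681877])}
{'fx': 433.57153721554073, 'fy': 433.57153721554073, 'cx': 257.79455833560405, 'cy': 188.5591883114577, 'D': array([-0.07515598,  0.        ,  0.        ,  0.        ,  0.        ]), 'rvec': array([ 0.0796901 , -2.85212579,  1.24968446]), 'tvec': array([0.51377377, 0.09750326, 1.02537079])}
0.0187
```

View pics/top.png

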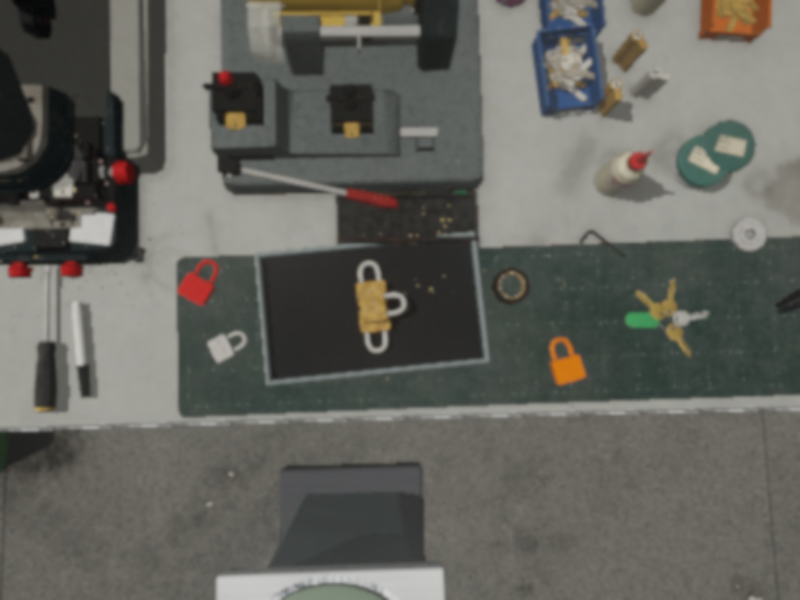

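View pics/side.png

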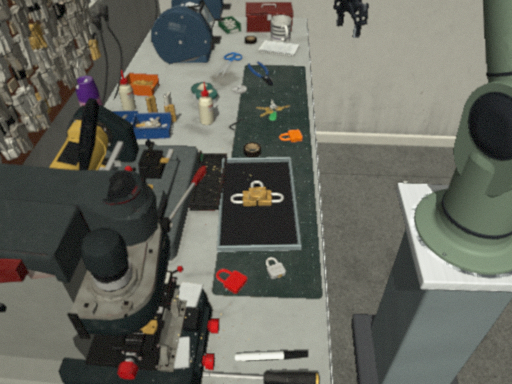

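The side view shows the heap at about (257,196). The top view (800x600) has the brass heap at (375,305): one shackle points up at (369,270), one down at (376,345), and padlock C's points right at (400,303). The tray corners are at about (258,256), (475,238), (487,360) and (268,383).

Candidates are brass (375,305), red (198,285), grey-white (225,345) and orange (566,365). Only the brass heap in the tray fits the description. I'll confirm it in a crop and measure.

```bash
cat > h.py <<'E'
import cv2,numpy as np
from cell import telemetry,eyes,arm
from scipy.spatial.transform import Rotation as R
def world(px,z,cal):
    K=np.array([[cal['fx'],0,cal['cx']],[0,cal['fy'],cal['cy']],[0,0,1]])
    n=cv2.undistortPoints(np.array(px,float).reshape(-1,1,2),K,cal['D']).reshape(-1,2)
    Rm=cv2.Rodrigues(cal['rvec'])[0];C=-Rm.T@cal['tvec'].ravel()
    d=np.c_[n,np.ones(len(n))]@Rm
    return C+d*((z-C[2])/d[:,2])[:,None]
E
python3 - <<'E'
from h import *
a=np.load("top.npy");c=eyes.get_calibration("top")
hsv=cv2.cvtColor(a,cv2.COLOR_BGR2HSV)
dark=((hsv[...,2]<45)).astype(np.uint8)
x0,x1,y0,y1=160,318,145,252
crop=a[y0:y1,x0:x1]
cv2.imwrite("pics/crop.png",cv2.resize(crop,None,fx=5,fy=5,interpolation=cv2.INTER_CUBIC))
print(world(np.array([[258,256],[475,238],[487,360],[268,383]])*.64,.017,c).round(4))
m=np.zeros(a.shape[:2],np.uint8);m[160:240,215:265]=((hsv[...,1]>90)&(hsv[...,2]>90)&(hsv[...,0]>12)&(hsv[...,0]<35))[160:240,215:265]
cnt=max(cv2.findContours(m,0,2)[0],key=cv2.contourArea);r=cv2.minAreaRect(cnt);print(r)
print(world(cv2.boxPoints(r),.03,c).round(4))
E
```

```text
[[ 0.597   0.0941  0.017 ]
 [ 0.6166 -0.2188  0.017 ]
 [ 0.4403 -0.2299  0.017 ]
 [ 0.4158  0.0818  0.017 ]]
((237.96534729003906, 195.65347290039062), (33.532752990722656, 20.099750518798828), 84.2894058227539)
[[ 0.5562 -0.0423  0.03  ]
 [ 0.5597 -0.0867  0.03  ]
 [ 0.4856 -0.0922  0.03  ]
 [ 0.4823 -0.0481  0.03  ]]
```

View pics/crop.png

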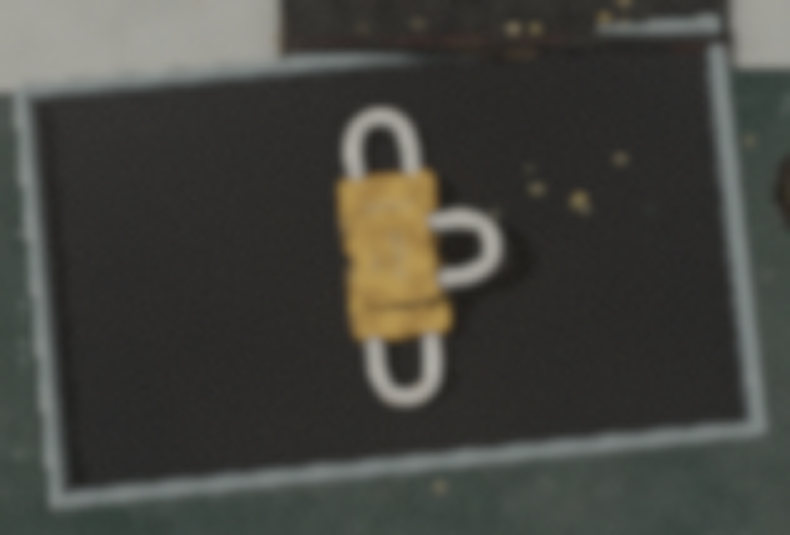

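The crop confirms the brass heap, with C on top at crop (389,250), A above it at (388,211) and B below it at (401,299). I'm moving above it now.

>>> {"method": "play_rows", "body": {"targets": [[[0,0,0],[1,-0.766,0],1],[[0,0,0],[1,-0.766,0],1],[[0,0,0],[1,-0.766,0],1],[[0,0,0],[1,-0.766,0],1],[[0,0,0],[1,-0.766,0],1]]}}

```text
time_s: 0.52
ee_pos: [0.3467, -0.4177, 0.2311]
eef_rot: [0.974, 0.227, -0.0, -0.0]
contact_force: [0.6, -0.5, -0.2]
opening: 0.0849
grip_force: 0.0
```

>>> {"method": "play_rows", "body": {"targets": [[[0,0,0],[1,-0.766,0],1],[[0,0,0],[1,-0.766,0],1],[[0,0,0],[1,-0.766,0],1],[[0,0,0],[1,-0.766,0],1],[[0,0,0],[1,-0.766,0],1]]}}

```text
time_s: 0.93
ee_pos: [0.4164, -0.2765, 0.2312]
eef_rot: [0.974, 0.227, -0.0, -0.0]
contact_force: [0.7, 0.5, -0.3]
opening: 0.0851
grip_force: 0.0
```

>>> {"method": "play_rows", "body": {"targets": [[[0,0,0],[1,-0.766,0],1],[[0,0,0],[1,-0.766,0],1],[[0,0,0],[1,-0.766,0],1],[[0,0,0],[1,-0.766,0],1],[[0,0,0],[1,-0.766,0],1]]}}

```text
time_s: 1.35
ee_pos: [0.4861, -0.1353, 0.2312]
eef_rot: [0.974, 0.227, -0.0, -0.0]
contact_force: [0.6, 0.2, 0.5]
opening: 0.0851
grip_force: 0.0
```

>>> {"method": "play_rows", "body": {"targets": [[[0,0,0],[0.8,-0.63,0],1],[[0,0,0],[0.8,-0.63,0],1],[[0,0,0],[0.8,-0.63,0],1],[[0,0,-1],[0,0,0],1],[[0,0,-1],[0,0,0],1]]}}

```text
time_s: 1.77
ee_pos: [0.519, -0.066, 0.231]
eef_rot: [0.945, 0.327, -0.0, -0.0]
contact_force: [-0.0, -0.0, 1.1]
opening: 0.0854
grip_force: 0.0
```

>>> {"method": "play_rows", "body": {"targets": [[[0,0,-1],[0,0,0],1],[[0,0,-1],[0,0,0],1],[[0,0,-1],[0,0,0],1],[[0,0,-1],[0,0,0],1],[[0,0,-1],[0,0,0],1]]}}

```text
time_s: 2.18
ee_pos: [0.5185, -0.0678, 0.2311]
eef_rot: [0.835, 0.55, -0.0, -0.0]
contact_force: [-0.3, 0.5, -0.5]
opening: 0.0852
grip_force: 0.0
```

>>> {"method": "play_rows", "body": {"targets": [[[0,0,-1],[0,0,0],1],[[0,0,-1],[0,0,0],1],[[0,0,-1],[0,0,0],1],[[0,0,-1],[0,0,0],1],[[0,0,-1],[0,0,0],1]]}}

```text
time_s: 2.6
ee_pos: [0.5185, -0.0679, 0.2311]
eef_rot: [0.674, 0.739, -0.0, -0.0]
contact_force: [-0.3, 0.5, -0.2]
opening: 0.0856
grip_force: 0.0
```

```bash
cat >> h.py <<'E'
def pose():
    s=telemetry.observe();r=R.from_quat(s['eef_rot']);m=r.as_matrix()
    print('t',s['time_s'],'p',s['ee_pos'].round(4),'ytool deg',np.degrees(np.arctan2(m[1,1],m[0,1])).round(2),'zt',m[:,2].round(4),'q7',s['joint_pos'][6].round(2),'open',s['opening'].round(4),'F',s['contact_force'].round(1))
    return s,m
def go(x,y,z,yaw):
    s,m=pose();d=np.array([x,y,z])-s['ee_pos'];l=m.T@d
    a=np.radians(yaw)-np.arctan2(m[1,1],m[0,1]);a=(a+np.pi/2)%np.pi-np.pi/2
    print('shift units (tool)',(l/.025).round(2),'turn z units',(-a/.1).round(2))
def snap(n):
    s,m=pose();c=eyes.get_calibration("wrist");a=eyes.read_camera("wrist");np.save(n+".npy",a);np.save(n+"_c.npy",c,allow_pickle=True)
    cv2.imwrite("pics/%s.png"%n,a)
    return a,c
E
python3 - <<'E'
from h import *
c=eyes.get_calibration("top")
for n,p,z in(("C",(389,250),.034),("A",(388,211),.019),("B",(401,299),.019)):print(n,world(np.array([p])/5+[160,145],z,c).round(4))
snap("w1")
E
```

```text
C [[ 0.522 -0.067  0.034]]
A [[ 0.5407 -0.0669  0.019 ]]
B [[ 0.5011 -0.0718  0.019 ]]Traceback (most recent call last):
  File "<stdin>", line 4, in <module>
  File "h.py", line 19, in snap
    s,m=pose();c=eyes.get_calibration("wrist");a=eyes.read_camera("wrist");np.save(n+".npy",a);np.save(n+"_c.npy",c,allow_pickle=True)
        ~~~~^^
  File "h.py", line 12, in pose
    print('t',s['time_s'],'p',s['ee_pos'].round(4),'ytool deg',np.degrees(np.arctan2(m[1,1],m[0,1])).round(2),'zt',m[:,2].round(4),'q7',s['joint_pos'][6].round(2),'open',s['opening'].round(4),'F',s['contact_force'].round(1))
                                                                                                                                                                          ^^^^^^^^^^^^^^^^^^
AttributeError: 'float' object has no attribute 'round'
```

```bash
sed -i "s/s\['opening'\].round(4)/round(s['opening'],4)/" h.py; python3 - <<'E'
from h import *
snap("w1")
E
```

```text
t 2.6 p [ 0.5185 -0.0679  0.2311] ytool deg 5.32 zt [-5.e-04  1.e-04 -1.e+00] q7 -0.1 open 0.0856 F [-0.3  0.5 -0.2]
```

View pics/w1.png

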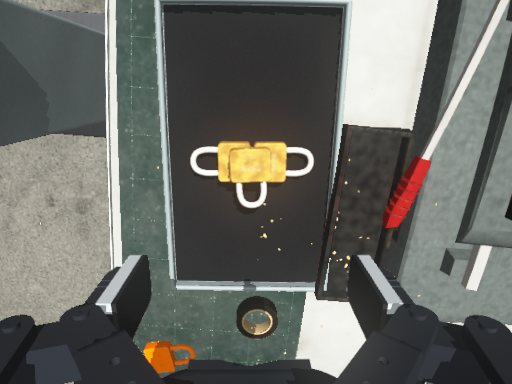

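The wrist view shows C on top at about (251,166), with its shackle pointing down. A is on the right, its body ending at x≈286. B is on the left, its body starting at x≈218. The tray rim's outer corners are near (155,2), (352,2) and (172,289).

```bash
python3 - <<'E'
from h import *
c=np.load("w1_c.npy",allow_pickle=True).item();a=np.load("w1.npy")
print('C',world([(229,147),(272,147),(273,184),(229,185),(251,166),(251,208)],.034,c)[:,:2].round(4).tolist())
print('AB',world([(218,143),(286,142),(286,181),(218,182),(252,162),(314,162),(191,162)],.019,c)[:,:2].round(4).tolist())
print('tray',world([(155,2),(352,2),(172,289),(326,289)],.017,c)[:,:2].round(4).tolist())
cv2.imwrite("pics/w1c.png",cv2.resize(a[120:230,170:340],None,fx=4.5,fy=4.5,interpolation=cv2.INTER_CUBIC))
E
```

```text
C [[0.4972, -0.0502], [0.5402, -0.0462], [0.5456, -0.0844], [0.5003, -0.0898], [0.5211, -0.0676], [0.5254, -0.1128]]
AB [[0.4848, -0.0497], [0.5554, -0.042], [0.5607, -0.0839], [0.4877, -0.0918], [0.5221, -0.0665], [0.5878, -0.0603], [0.4576, -0.0725]]
tray [[0.415, 0.0801], [0.6025, 0.0978], [0.4406, -0.2318], [0.6266, -0.2144]]
```

View pics/w1c.png

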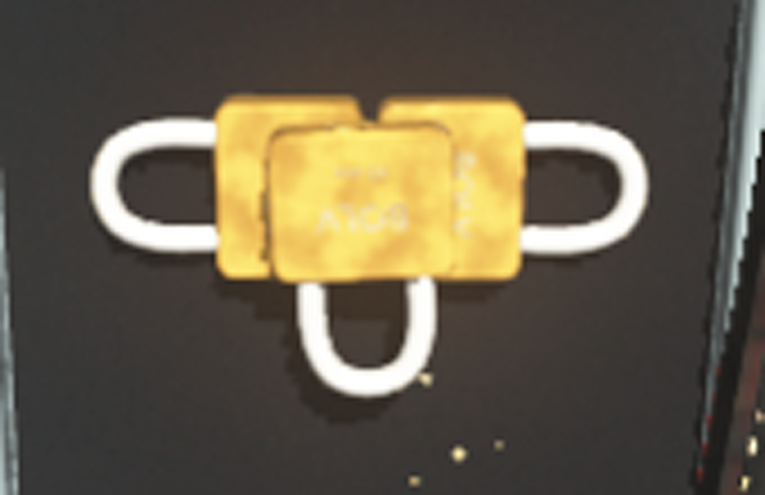

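>>> {"method": "play_rows", "body": {"targets": [[[0,0,0],[0.03,0.08,1],1],[[0,0,0],[0,0,1],1],[[0,0,0],[0,0,1],1],[[0,0,0],[0,0,1],1],[[0,0,0],[0,0,1],1]]}}

```text
time_s: 3.07
ee_pos: [0.5204, -0.0669, 0.1051]
eef_rot: [0.676, 0.737, -0.0, -0.0]
contact_force: [1.0, 0.0, -0.7]
opening: 0.0857
grip_force: 0.0
```

>>> {"method": "play_rows", "body": {"targets": [[[0,0,0],[0,0,1],1],[[0,0,0],[0,0,1],1],[[0,0,0],[0,0,0.8],1],[[0,0,0],[0,0,0.4],1],[[0,0,0],[0,0,0.2],1]]}}

```text
time_s: 3.48
ee_pos: [0.5199, -0.0667, 0.02]
eef_rot: [0.676, 0.737, -0.001, -0.001]
contact_force: [-0.1, 0.2, -0.8]
opening: 0.0853
grip_force: 0.0
```

>>> {"method": "play_rows", "body": {"force": 50, "targets": [[[0,0,0],[0,0,0],0.1],[[0,0,0],[0,0,0],0.1],[[0,0,0],[0,0,0],0.1],[[0,0,0],[0,0,0],0.1],[[0,0,0],[0,0,0],0.1]]}}

```text
time_s: 3.9
ee_pos: [0.521, -0.067, 0.0221]
eef_rot: [0.675, 0.737, 0.0, 0.001]
contact_force: [-0.1, -0.2, -0.2]
opening: 0.0469
grip_force: 0.0
```

>>> {"method": "play_rows", "body": {"targets": [[[0,0,0],[0,0,0],-0.2],[[0,0,0],[0,0,0],-0.2],[[0,0,0],[0,0,0],-0.2],[[0,0,0],[0,0,0],-0.2],[[0,0,0],[0,0,0],-0.2]]}}

```text
time_s: 4.32
ee_pos: [0.5209, -0.067, 0.0221]
eef_rot: [0.675, 0.737, 0.0, 0.0]
contact_force: [-2.7, -0.7, 13.5]
opening: 0.0403
grip_force: 49.1
```

>>> {"method": "play_rows", "body": {"targets": [[[0,0,0],[0,0,-0.4],-0.2],[[0,0,0],[0,0,-0.8],-0.2],[[0,0,0],[0.2,0,-0.4],-0.2],[[0,0,0],[0.6,0,0],-0.2],[[0,0,0],[0.8,0,0],-0.2]]}}

```text
time_s: 4.73
ee_pos: [0.5176, -0.0278, 0.0625]
eef_rot: [0.676, 0.737, 0.0, 0.001]
contact_force: [0.4, 0.4, -2.7]
opening: 0.0408
grip_force: 51.5
```

>>> {"method": "play_rows", "body": {"targets": [[[0,0,0],[0.8,0,0],-0.2],[[0,0,0],[0.8,0,0],-0.2],[[0,0,0],[0.7,0,0],-0.2],[[0,0,0],[0.4,0,0],-0.2],[[0,0,0],[0.1,0,0],-0.2]]}}

```text
time_s: 5.15
ee_pos: [0.5109, 0.0447, 0.0617]
eef_rot: [0.674, 0.738, 0.001, -0.0]
contact_force: [-0.8, -0.3, -1.7]
opening: 0.0403
grip_force: 51.5
```

```bash
python3 - <<'E'
from h import *
pose();cv2.imwrite("pics/t2.png",cv2.resize(eyes.read_camera("top")[145:252,160:318],None,fx=3,fy=3,interpolation=cv2.INTER_CUBIC))
E
```

```text
t 5.15 p [0.5109 0.0447 0.0617] ytool deg 5.18 zt [ 6.e-04  8.e-04 -1.e+00] q7 -0.47 open 0.0403 F [-0.8 -0.3 -1.7]
```

View pics/t2.png

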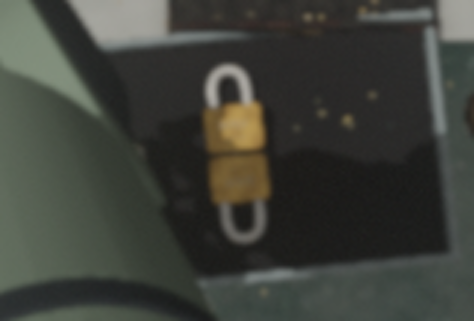

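C is in the gripper. A and B are still in place at crop (235,127) and (240,178). I'm lowering C now, then releasing it.

>>> {"method": "play_rows", "body": {"targets": [[[0,0,0],[0,0,0.7],-0.2],[[0,0,0],[0,0,0.7],-0.2],[[0,0,0],[0,0,0.5],-0.2],[[0,0,0],[0,0,0.2],-0.2],[[0,0,0],[0,0,0.06],-0.2]]}}

```text
time_s: 5.62
ee_pos: [0.5104, 0.0413, 0.007]
eef_rot: [0.676, 0.737, -0.001, -0.0]
contact_force: [-9.1, -2.7, 22.4]
opening: 0.0408
grip_force: 54.2
```

>>> {"method": "play_rows", "body": {"targets": [[[0,0,0],[0,0,0],-0.2],[[0,0,0],[0,0,0],0.6],[[0,0,0],[0,0,0],0.6],[[0,0,0],[0,0,0],0.6],[[0,0,0],[0,0,0],0.6]]}}

```text
time_s: 6.03
ee_pos: [0.5111, 0.0425, 0.0076]
eef_rot: [0.675, 0.737, 0.0, 0.0]
contact_force: [-0.4, 0.3, -0.1]
opening: 0.0682
grip_force: 0.0
```

>>> {"method": "play_rows", "body": {"targets": [[[0,0,0],[0,0,-0.4],0.6],[[0,0,0],[0,0,-0.8],0.6],[[0,0,0],[0,0,-1],0.6],[[0,0,0],[0,0,-1],0.6],[[0,0,0],[0,0,-0.8],0.6]]}}

```text
time_s: 6.45
ee_pos: [0.5111, 0.0427, 0.1097]
eef_rot: [0.675, 0.738, 0.0, 0.0]
contact_force: [0.3, 0.1, -0.1]
opening: 0.068
grip_force: 0.0
```

>>> {"method": "play_rows", "body": {"targets": [[[0,0,0],[-0.8,0.2,0],0.6],[[0,0,0],[-0.9,0.2,0],0.6],[[0,0,0],[-1,0.2,0],0.6],[[0,0,0],[-1,0.1,0],0.6],[[0,0,0],[-0.7,0,0],0.6]]}}

```text
time_s: 6.87
ee_pos: [0.5385, -0.0677, 0.1082]
eef_rot: [0.676, 0.737, 0.0, 0.0]
contact_force: [1.2, 0.5, -0.4]
opening: 0.0682
grip_force: 0.0
```

>>> {"method": "play_rows", "body": {"targets": [[[0,0,1],[0,0,0],0.6],[[0,0,1],[0,0,0],0.6],[[0,0,1],[0,0,0],0.6],[[0,0,1],[0,0,0],0.6],[[0,0,1],[0,0,0],0.6]]}}

```text
time_s: 7.28
ee_pos: [0.538, -0.0653, 0.1081]
eef_rot: [0.838, 0.545, 0.0, -0.0]
contact_force: [-0.0, 0.1, -0.2]
opening: 0.0683
grip_force: 0.0
```

>>> {"method": "play_rows", "body": {"targets": [[[0,0,1],[0,0,0],0.6],[[0,0,1],[0,0,0],0.6],[[0,0,1],[0,0,0],0.6],[[0,0,1],[0,0,0],0.6],[[0,0,1],[0,0,0],0.6]]}}

```text
time_s: 7.7
ee_pos: [0.538, -0.0652, 0.1081]
eef_rot: [0.947, 0.321, 0.0, -0.0]
contact_force: [0.4, 0.1, -0.5]
opening: 0.0684
grip_force: 0.0
```

>>> {"method": "play_rows", "body": {"targets": [[[0,0,1],[0,0,0],0.6],[[0,0,1],[0,0,0],0.6],[[0,0,1],[0,0,0],0.6],[[0,0,1],[0,0,0],0.6],[[0,0,1],[0,0,0],0.6]]}}

```text
time_s: 8.12
ee_pos: [0.538, -0.0651, 0.1081]
eef_rot: [0.997, 0.077, 0.0, -0.0]
contact_force: [-0.7, 0.1, 0.5]
opening: 0.0685
grip_force: 0.0
```

```bash
python3 - <<'E'
from h import *
snap("w3")
E
```

```text
t 8.1167 p [ 0.538  -0.0651  0.1081] ytool deg -81.17 zt [ 4.e-04  8.e-04 -1.e+00] q7 -1.41 open 0.0685 F [-0.7  0.1  0.5]
```

View pics/w3.png

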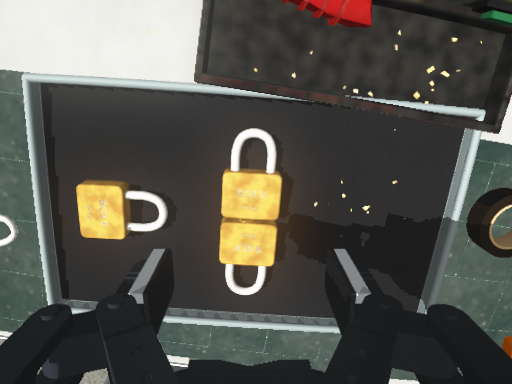

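C now lies flat at (102,210). A is at (251,195) with its shackle pointing up, and B is at (249,243).

```bash
python3 - <<'E'
from h import *
c=np.load("w3_c.npy",allow_pickle=True).item()
A=world([(223,170),(281,172),(279,221),(222,217),(252,195)],.019,c)[:,:2];print('A',A.round(4).tolist())
print('B',world([(219,221),(277,222),(276,266),(220,265),(248,243)],.019,c)[:,:2].round(4).tolist())
print('C',world([(102,210)],.019,c)[:,:2].round(4).tolist())
e=A[1]-A[0];print(np.degrees(np.arctan2(e[1],e[0])))
go(*A[4],.0075,-84.9)
E
```

```text
A [[0.5564, -0.0432], [0.5612, -0.0835], [0.5247, -0.0888], [0.5214, -0.0471], [0.5414, -0.0661]]
B [[0.5179, -0.0453], [0.5237, -0.0875], [0.4878, -0.0932], [0.482, -0.0506], [0.5037, -0.069]]
C [[0.513, 0.041]]
-83.1586292165415
t 8.1667 p [ 0.5381 -0.065   0.1081] ytool deg -81.61 zt [ 5.e-04  9.e-04 -1.e+00] q7 -1.41 open 0.0681 F [ 2.2  0.8 -1. ]
shift units (tool) [0.12 0.07 4.02] turn z units 0.57
```

>>> {"method": "play_rows", "body": {"targets": [[[0,0,0.35],[0.15,0.07,0.6],0.6],[[0,0,0],[0,0,1],0.6],[[0,0,0],[0,0,1],0.6],[[0,0,0],[0,0,0.9],0.6],[[0,0,0],[0,0,0.5],0.6]]}}

```text
time_s: 8.58
ee_pos: [0.5412, -0.0661, 0.0057]
eef_rot: [0.998, 0.063, -0.001, -0.001]
contact_force: [-0.5, -0.4, -0.5]
opening: 0.0685
grip_force: 0.0
```

>>> {"method": "play_rows", "body": {"targets": [[[0,0,0],[0,0,0],0.6],[[0,0,0],[0,0,0],-0.2],[[0,0,0],[0,0,0],-0.2],[[0,0,0],[0,0,0],-0.2],[[0,0,0],[0,0,0],-0.2]]}}

```text
time_s: 9.0
ee_pos: [0.5428, -0.0666, 0.009]
eef_rot: [0.998, 0.062, 0.001, 0.0]
contact_force: [-1.0, 0.0, 6.5]
opening: 0.0404
grip_force: 49.9
```

>>> {"method": "play_rows", "body": {"targets": [[[0,0,0],[0,0,0],-0.2],[[0,0,0],[0,0,0],-0.2],[[0,0,0],[0,0,-0.3],-0.2],[[0,0,0],[0,0,-0.8],-0.2],[[0,0,0],[0,0,-0.5],-0.2]]}}

```text
time_s: 9.42
ee_pos: [0.5425, -0.0666, 0.0496]
eef_rot: [0.998, 0.062, 0.001, 0.0]
contact_force: [1.0, -0.8, -0.6]
opening: 0.0403
grip_force: 51.3
```

>>> {"method": "play_rows", "body": {"targets": [[[0,0,0],[0,0.4,0],-0.2],[[0,0,0],[0,0.9,0],-0.2],[[0,0,0],[0,1,0],-0.2],[[0,0,0],[0,0.9,0],-0.2],[[0,0,0],[0,0.6,0],-0.2]]}}

```text
time_s: 9.83
ee_pos: [0.5537, -0.1641, 0.0477]
eef_rot: [0.998, 0.061, 0.0, 0.001]
contact_force: [-0.6, -0.7, -1.1]
opening: 0.0401
grip_force: 51.2
```

>>> {"method": "play_rows", "body": {"targets": [[[0,0,0],[0,0,0],-0.2],[[0,0,0],[0,0,0.6],-0.2],[[0,0,0],[0,0,0.6],-0.2],[[0,0,0],[0,0,0.3],-0.2],[[0,0,0],[0,0,0.08],-0.2]]}}

```text
time_s: 10.25
ee_pos: [0.5534, -0.1608, 0.0077]
eef_rot: [0.998, 0.062, -0.0, -0.0]
contact_force: [-12.1, 2.5, 41.5]
opening: 0.0405
grip_force: 58.6
```

>>> {"method": "play_rows", "body": {"targets": [[[0,0,0],[0,0,0],-0.2],[[0,0,0],[0,0,0],0.3],[[0,0,0],[0,0,0],0.3],[[0,0,0],[0,0,0],0.3],[[0,0,0],[0,0,0],0.3]]}}

```text
time_s: 10.67
ee_pos: [0.5538, -0.1608, 0.0079]
eef_rot: [0.998, 0.062, 0.0, 0.0]
contact_force: [-0.5, 1.2, -0.2]
opening: 0.0556
grip_force: 0.0
```

>>> {"method": "play_rows", "body": {"targets": [[[0,0,0],[0,0,-0.4],0.3],[[0,0,0],[0,0,-0.8],0.3],[[0,0,0],[0,0,-1],0.3],[[0,0,0],[0,0,-1],0.3],[[0,0,0],[0,0,-1],0.3]]}}

```text
time_s: 11.08
ee_pos: [0.5536, -0.1608, 0.1147]
eef_rot: [0.998, 0.062, 0.0, 0.0]
contact_force: [0.6, 0.4, 0.4]
opening: 0.0555
grip_force: 0.0
```

>>> {"method": "play_rows", "body": {"targets": [[[0,0,0],[0,-1,-1],0.3],[[0,0,0],[0,-1,-1],0.3],[[0,0,0],[0,-1,-0.5],0.3],[[0,0,0],[0,-0.5,0],0.3],[[0,0,0],[0,0,0],0.3]]}}

```text
time_s: 11.5
ee_pos: [0.5431, -0.071, 0.1764]
eef_rot: [0.998, 0.064, 0.001, -0.0]
contact_force: [0.3, 0.7, 0.3]
opening: 0.0559
grip_force: 0.0
```

```bash
python3 - <<'E'
from h import *
snap("w4")
E
```

```text
t 11.5 p [ 0.5431 -0.071   0.1764] ytool deg -82.7 zt [ 0.0017  0.001  -1.    ] q7 -1.43 open 0.0559 F [0.3 0.7 0.3]
```

View pics/w4.png

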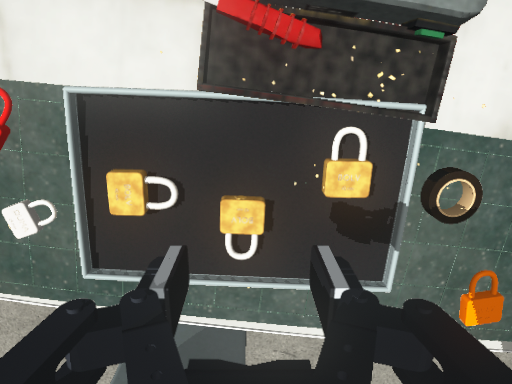

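C is at (126,193), B at (242,215) and A at (348,178). All three lie flat inside the rim, with the shackles clear of it. I'm checking the distances before handing in.

```bash
python3 - <<'E'
from h import *
c=np.load("w4_c.npy",allow_pickle=True).item()
P=world([(348,178),(242,215),(126,193)],.019,c)[:,:2];print(P.round(4))
d=[np.linalg.norm(P[i]-P[j]) for i,j in((0,1),(1,2),(0,2))];print(d)
if min(d)>.088: print(arm.finish_job())
E
```

```text
[[ 0.5527 -0.1604]
 [ 0.5045 -0.0686]
 [ 0.5122  0.0413]]
[np.float64(0.10371554215920012), np.float64(0.11011277989736715), np.float64(0.20569843239575916)]
the job is handed in; nothing more can be done
None
```

The three brass padlocks lie flat inside the tray with body middles about 104, 110 and 206 mm apart by the wrist camera, and I handed the job in at about 11.5 s; no verdict was returned.

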